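# Weigh a bangle blank on the balance

### The job

A cast bangle blank that should weigh 300 g sits on one pan of the bench balance. Check it: stand the 200 g and the 100 g weight from the weight set upright on the empty pan, wholly on it, so that the beam comes level with just these two against the blank.

Things in the scene. Friction and masses are not known exactly. Their poses are not given: they have to be found in the camera images.
- w200_mid (a point): 200 g weight: plain steel upright cylinder, diameter 29 mm, 36 high, neck and 18 mm round knob on top, 50 mm high in all. Point: its centre, 25 mm above its foot; z up. Stands with 3 alike on a square wooden board (190 mm, 10 thick), about 88 mm apart, in any order: 500 g (diameter 40, 62 high), 100 g, 50 g (diameter 18, 34 high). Second largest of the four.
- w100_mid (a point): 100 g weight on the same board: same shape, plain steel, body diameter 22 mm, 28 mm high, knob 14 mm across, 42 mm high in all. Point: its centre, 21 mm above its foot; z points up through the knob. Second smallest of the four.
- free_pan_top (a point): Centre of the empty pan's top: flat rimless steel disc, diameter 120 mm, always level. y lies along the beam to the other pan (240 mm off; holds the blank, a silvery ring 72 mm wide, 18 high); x level, across the beam. Starts raised, top 109 mm above the table (95 when level); stays up under either weight alone; sinks if pressed with 2 to 4 N. Posts between the pans are 113 mm high.
- beam (a joint): Tilt of the balance's beam (rad): 0 level; -0.12 (its stop, at the start) blank's pan fully down, empty pan up; +0.12 the reverse. A damped, spring-like return holds it near level once the loads match: about 0.02 rad per 10 g of difference; at rest within about 1 s.
There are look-alikes about, which are no part of the job. What is shaped like the part that bears w100_mid but blue or yellow is not meant.

How it is judged:
At the end, for the whole second after the job is handed in: The 200 g and the 100 g weight both stand upright (within 10 degrees) on the empty pan, wholly on it (centres within 47 and 50 mm of the middle of the pan), and the beam is at rest within 0.05 rad (about 3 degrees) of level (horizontal distance between w200_mid and free_pan_top below 0.047 m and z of w200_mid in the frame of free_pan_top between 0.017 and 0.033 m and angle between each of w200_mid, w100_mid's own z axis and vertical below 0.18 rad and horizontal distance between w100_mid and free_pan_top below 0.05 m and z of w100_mid in the frame of free_pan_top between 0.013 and 0.029 m and value of joint beam between -0.05 and 0.05 rad and velocity of joint beam between -0.05 and 0.05 rad/s); the robot touches nothing.
It also fails if it takes over 64 s, if anything falls off the work surface, if the arm or the gripper's body presses on something with over 40 N, if the wrist force passes 120 N, or if a joint passes its speed limit or range.

### The arm

A 6-joint arm with a two-finger parallel gripper is mounted at the origin on the work surface. World frame = base frame: x ahead of the robot, y to its left, z up, the work surface at z = 0. Lengths are in m, angles in rad, forces in N, time in s.
With the tool pointing down it reaches from about 0.275 to 0.825 m from the base axis. Payload 5.2 kg.
Tool frame: the origin (TCP) lies midway between the tips of the shut fingers; the grasp point (between the pads) lies 19 mm behind it (grip_point_offset is the distance from the TCP to the grasp point, in m); z points along the fingers, y is the direction in which the jaws open and shut (so a half turn about z gives the same grasp; the last joint's range is limited). The gripper opens to 93 mm and grips with 3 to 60 N. Pads are 15 mm wide; open, the fingers measure 128 mm over their backs; the gripper's body (75 mm by 188 mm) begins 65 mm behind the grasp point.
Start: joints at [0.966, 0.259, 1.535, -0, 1.348, -0.203], TCP at [0.215, 0.506, 0.219] pointing down, gripper open.
Joint ranges: [-3.14, 3.14], [-0.91, 2.08], [0.19, 2.58], [-1.22, 4.36], [0.22, 2.71], [-3.12, 3.12]. Speed limits (rad/s): [2.57, 2.57, 3.14, 3.14, 3.14, 3.14].

### API

Orientations are given as a unit quaternion [w, x, y, z].
In Python, from cell import * gives the robot as it stands.
- The arm moves only by the shell command python3 -m inch 'ROWS' [FORCE]. ROWS is JSON, a list that holds one entry, the list of rows, each a list of 7 numbers: the shift along the world's x, y, z in mm, then the turn, a rotation vector about the world's x, y, z in rad, then the opening, from 0 (shut) to 1 (fully open). A call has 1 to 5 rows; each row shifts and turns the pose as measured when the row begins; what a row does not reach is not made up. A row lasts 1/8 s, in which the tool goes at most 62.5 mm and 10.7 degrees, less where a joint would pass 70% of its speed; a pose out of reach is approached as far as the arm can. A call with a gripper value outside its range is refused whole. The fingers move at their own pace and stop on an object; FORCE is the grip in N (left out, the last holds). Time passes only in rows, so rows that do not move let the fingers close. It gives the time, the measured TCP pose, the force and the opening at its end, in the units of the state.
- read_state(): the state, without advancing time (a new reading comes with each control period).
- get_image(name): name is "side" or "top" or "wrist"; returns a dict with "image" (400x640x3 uint8, blue, green, red), "range_z" (400x640 float32, m along the optical axis (not along the pixel's ray), 0 where there is no reading), "fx", "fy", "cx", "cy" (pixels), "k1" (the pictures are not rectified: a ray, as slopes to the right and down, at radius r is drawn at 1 + k1 r^2 times it, then the intrinsics apply), "rvec" (rotation vector, rad) and "tvec" (3), from world to camera coordinates, as OpenCV has them; the wrist camera has in their place "tool_from_camera" (4x4, takes a point from camera to tool coordinates, whose origin is the TCP and whose axes are the flange's). Camera axes: x right, y down, z forward; pixel columns grow to the right and rows downward; lengths in m; the calibration is good to about 2 mm. A picture is of the moment at which its call begins: read the wrist's pose just before it.
- finish_job(): hands the job in, once; it reports no verdict.
Trained networks look in a picture, given as the dict that the camera call returned (one of the last four; its "shot" number tells which), for a name from the list of things; names that differ only in an ending like _2 or _b are one class to them, and where a whole thing is asked for, a point or a joint stands for the part that bears it (a point fixed in the world has none). Each returns a list of dicts, best first, with "score" (0 to 1); they miss things now and then, are a little off and sometimes report something else, mostly with a low value. They report only what shows in the picture. A call takes as long as a camera call. They do not tell look-alikes from the thing itself.
- look_for(query, picture): "location" ([column, row] in pixels, amid what is visible of it).
- landmark_of(query, picture): "location" ([column, row] in pixels: a listed point, or the origin of a listed thing).
The state is a dict: "t": time; "q": joint angles; "dq": joint speeds; "tau": joint torques, N m; "tcp_pos": TCP position; "tcp_rot": TCP orientation; "contact_force": force on the tool from outside, world axes, zero at the start; "torque": the same for the moment, N m; "opening": finger opening in m.
Only numpy, scipy, OpenCV 4.12 (cv2) and the standard library are available. Lean on these libraries where they do the work, as an engineer would, in place of code of your own. Each camera call takes 0.05 s, during which the arm holds its last target. There are 200 camera calls.

## Working session

There is one attempt and no reset: what is moved stays moved. The work goes in short steps, Python scripts to look and compute and a shell command to move; the robot and the scene stay as the last step left them, time stands still between calls to the robot, and variables do not carry over. Pictures are saved under pics/ and viewed, about 8 in all and at most 12, crops included, and the job is handed in when it is done.

```bash
mkdir -p pics; cat > h.py <<'E'
from cell import *
import numpy as np, cv2
from scipy.spatial.transform import Rotation as R
def Rq(q): return R.from_quat([q[1],q[2],q[3],q[0]]).as_matrix()
def cam_pose(p,s=None):
    if "rvec" in p:
        M=cv2.Rodrigues(np.array(p["rvec"],float))[0]; return M.T, -M.T@np.array(p["tvec"],float).ravel()
    T=np.array(p["tool_from_camera"]); W=Rq(s["tcp_rot"]); return W@T[:3,:3], W@T[:3,3]+np.array(s["tcp_pos"])
def slopes(p,u,v):
    x=(np.asarray(u,float)-p["cx"])/p["fx"]; y=(np.asarray(v,float)-p["cy"])/p["fy"]; a,b=x,y
    for _ in range(15):
        f=1+p["k1"]*(a*a+b*b); a,b=x/f,y/f
    return a,b
def cloud(p,s=None):
    v,u=np.mgrid[0:400,0:640]; a,b=slopes(p,u,v); z=p["range_z"]
    Rm,t=cam_pose(p,s); P=np.stack([a*z,b*z,z],-1)@Rm.T+t; P[z==0]=np.nan; return P
def atz(p,uv,z,s=None):
    a,b=slopes(p,*uv); Rm,t=cam_pose(p,s); d=Rm@np.array([a,b,1.]); return t+d*(z-t[2])/d[2]
E
python3 - <<'E'
from h import *
s=read_state(); print(s["t"],s["tcp_pos"],s["tcp_rot"],s["opening"])
for n in ("top","side"):
    p=get_image(n); cv2.imwrite(f"pics/{n}0.png",p["image"]); P=cloud(p)
    np.save(f"{n}0.npy",P)
    for q,z in (("w200_mid",.035),("w100_mid",.031),("free_pan_top",.109)):
        for d in landmark_of(q,p)[:5]:
            u,v=d["location"]; print(n,q,round(d["score"],2),np.round([u,v]),np.round(atz(p,(u,v),z),3),np.round(P[int(v),int(u)],3))
E
```

```text
0.0 [0.21473824 0.50572586 0.21783414] [-3.70663569e-04  1.99554625e-01  9.79886257e-01 -8.58461479e-04] 0.09265428867828797
top w200_mid 0.65 [403. 238.] [ 0.453 -0.313  0.035] [ 0.455 -0.306  0.06 ]
top w100_mid 0.67 [447. 189.] [ 0.568 -0.413  0.031] [ 0.57  -0.414  0.029]
top w100_mid 0.67 [449. 221.] [ 0.496 -0.418  0.031] [ 0.497 -0.415  0.042]
top w100_mid 0.51 [406. 202.] [ 0.535 -0.321  0.031] [ 0.534 -0.316  0.053]
top w100_mid 0.44 [394. 148.] [ 0.658 -0.293  0.031] [ 0.657 -0.29   0.041]
top free_pan_top 0.8 [238. 169.] [0.592 0.048 0.109] [0.594 0.049 0.109]
side w200_mid 0.6 [296. 292.] [ 0.452 -0.308  0.035] [ 0.452 -0.316  0.045]
side w100_mid 0.83 [387. 353.] [ 0.569 -0.423  0.031] [ 0.568 -0.424  0.034]
side w100_mid 0.66 [335. 362.] [ 0.498 -0.427  0.031] [ 0.497 -0.425  0.029]
side w100_mid 0.54 [351. 293.] [ 0.538 -0.317  0.031] [ 0.537 -0.321  0.038]
side w100_mid 0.54 [419. 278.] [ 0.651 -0.301  0.031] [ 0.652 -0.296  0.028]
side free_pan_top 0.87 [348. 137.] [0.591 0.058 0.109] [0.591 0.062 0.109]
```

View pics/top0.png

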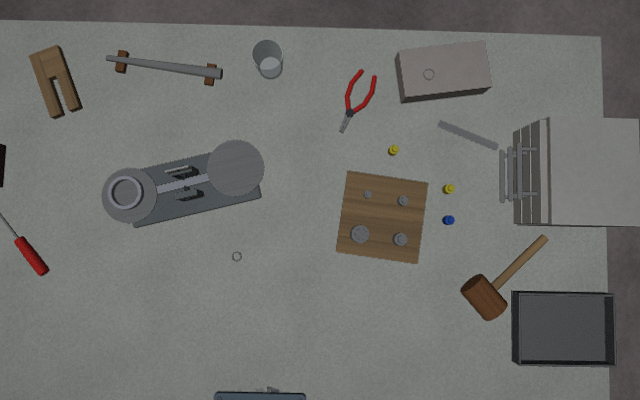

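View pics/side0.png

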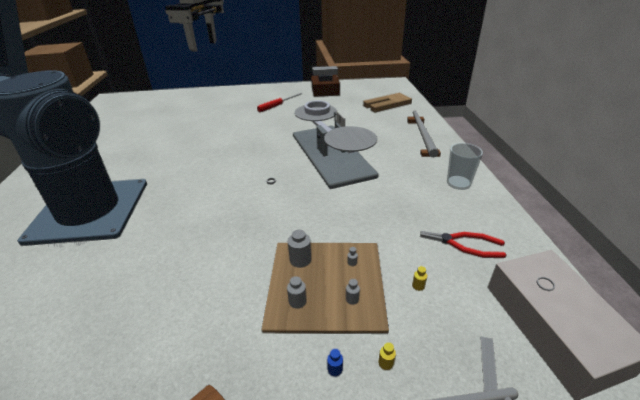

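The top view shows four steel weights on the board: 500 g at (361,234), 200 g at (401,239), 100 g at (403,201) and 50 g at (367,195). The look-alikes are yellow at (394,150) and (449,188), and blue at (448,220). The free pan is at (237,168). I choose the steel ones on the board and will measure them by depth, checking with a close crop.

```bash
python3 - <<'E'
from h import *
img=cv2.imread("pics/top0.png"); P=np.load("top0.npy"); S=np.load("side0.npy")
for n,P in (("top",P),("side",S)):
  for nm,c in (("w200",(.453,-.31)),("w100",(.536,-.318)),("w500",(.46,-.22)),("w50",(.545,-.235))):
    m=(np.hypot(P[...,0]-c[0],P[...,1]-c[1])<.04)&(P[...,2]>.02)
    Q=P[m]; k=Q[Q[:,2]>np.nanpercentile(Q[:,2],97)-.006]
    print(n,nm,m.sum(),"mid",np.round((Q.min(0)+Q.max(0))/2,3),"size",np.round(np.ptp(Q,0),3),"zmax",Q[:,2].max().round(3),"knob",k.mean(0).round(3))
  m=(np.hypot(P[...,0]-.593,P[...,1]-.053)<.075)&(abs(P[...,2]-.109)<.006); Q=P[m]
  (c,_,_)=cv2.minAreaRect(Q[:,:2].astype(np.float32)*1000); e,r=cv2.minEnclosingCircle(Q[:,:2].astype(np.float32)*1000)
  print(n,"pan",m.sum(),c,e,r,np.median(Q[:,2]))
p=cv2.resize(img[140:270,90:470],None,fx=2.1,fy=2.1,interpolation=cv2.INTER_CUBIC)
i=cv2.resize(cv2.imread("pics/side0.png")[220:380,240:440],None,fx=4,fy=4,interpolation=cv2.INTER_CUBIC)[:, :798]
cv2.imwrite("pics/c1.png",cv2.resize(i,(700,560)))
p=get_image("top");print(atz(p,(126,192),.1))
E
```

```text
top w200 152 mid [ 0.452 -0.306  0.043] size [0.027 0.028 0.046] zmax 0.066 knob [ 0.453 -0.306  0.06 ]
top w100 86 mid [ 0.541 -0.313  0.039] size [0.021 0.021 0.033] zmax 0.055 knob [ 0.54  -0.313  0.052]
top w500 279 mid [ 0.463 -0.215  0.049] size [0.037 0.04  0.054] zmax 0.076 knob [ 0.463 -0.215  0.072]
top w50 50 mid [ 0.553 -0.233  0.034] size [0.016 0.016 0.025] zmax 0.047 knob [ 0.553 -0.233  0.044]
top pan 2533 (596.3803100585938, 54.91062545776367) (596.1469116210938, 54.774757385253906) 60.55210876464844 0.10927925300535712
side w200 432 mid [ 0.454 -0.309  0.04 ] size [0.029 0.025 0.04 ] zmax 0.061 knob [ 0.454 -0.308  0.058]
side w100 248 mid [ 0.54  -0.315  0.037] size [0.022 0.019 0.032] zmax 0.053 knob [ 0.539 -0.314  0.05 ]
side w500 672 mid [ 0.463 -0.218  0.047] size [0.04  0.035 0.053] zmax 0.073 knob [ 0.464 -0.217  0.071]
side w50 122 mid [ 0.554 -0.235  0.033] size [0.017 0.015 0.025] zmax 0.045 knob [ 0.554 -0.235  0.042]
side pan 1051 (595.2437133789062, 54.06949234008789) (596.0916748046875, 55.42538833618164) 61.80826187133789 0.10889518131650483
[0.53903082 0.28365471 0.1       ]
```

View pics/c1.png

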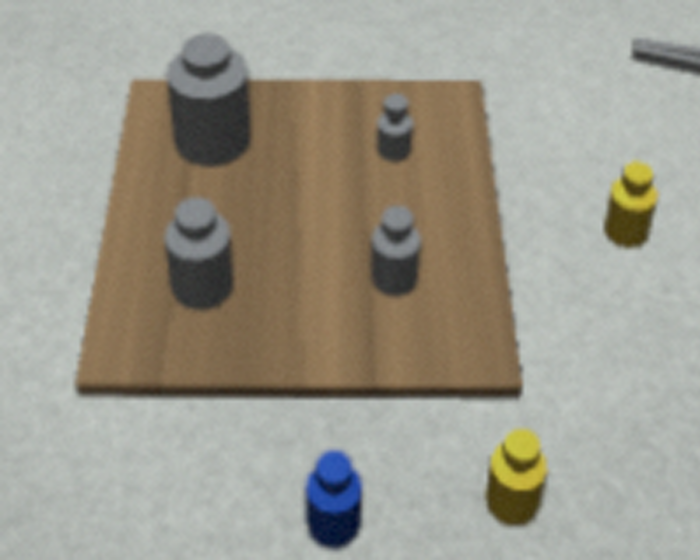

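The sizes and heights fit: 200 g at (0.453,-0.307), 100 g at (0.540,-0.314), pan centre (0.596,0.055) with radius 60 mm. In the crop, the steel 200 g is at (200,250) and the steel 100 g at (395,250). The current jaw direction (67°) is clear of the neighbours, so no turn is needed. Moving now.

```bash
python3 -m inch '[[[17,-58,0,0,0,0,0.6],[17,-58,0,0,0,0,0.6],[17,-58,0,0,0,0,0.6],[17,-58,0,0,0,0,0.6],[17,-58,0,0,0,0,0.6]]]'; python3 -m inch '[[[17,-58,0,0,0,0,0.6],[17,-58,0,0,0,0,0.6],[17,-58,0,0,0,0,0.6],[17,-58,0,0,0,0,0.6],[17,-58,0,0,0,0,0.6]]]'
```

```text
t: 1.08
tcp_pos: [0.3009, 0.2121, 0.2184]
tcp_rot: [0.002, 0.195, 0.981, 0.001]
contact_force: [1.0, 0.3, 0.3]
opening: 0.0559
t: 1.7
tcp_pos: [0.3875, -0.0877, 0.2207]
tcp_rot: [0.006, 0.195, 0.981, 0.001]
contact_force: [1.7, 1.0, 0.4]
opening: 0.0558
```

```bash
python3 -m inch '[[[18,-58,0,0,0,0,0.6],[18,-58,-20,0,0,0,0.6],[16,-55,-20,0,0,0,0.6],[8,-28,-20,0,0,0,0.6],[0,0,0,0,0,0,0.6]]]'
python3 - <<'E'
from h import *
s=read_state(); p=get_image("wrist"); P=cloud(p,s); cv2.imwrite("pics/w1.png",p["image"]); print(s["tcp_pos"],s["tcp_rot"])
for nm,c in (("w200",(.453,-.307)),("w100",(.54,-.314))):
    m=(np.hypot(P[...,0]-c[0],P[...,1]-c[1])<.035)&(P[...,2]>.02)&(P[...,2]<.075); Q=P[m]
    if len(Q)==0: print(nm,"none"); continue
    k=Q[Q[:,2]>Q[:,2].max()-.006]; b=Q[abs(Q[:,2]-Q[:,2].max()+.014)<.003]
    print(nm,len(Q),"mid",((Q.min(0)+Q.max(0))/2).round(4),np.ptp(Q,0).round(3),"knob",((k.min(0)+k.max(0))/2).round(4),Q[:,2].max())
E
```

```text
t: 2.33
tcp_pos: [0.4479, -0.2946, 0.1611]
tcp_rot: [0.009, 0.199, 0.98, 0.0]
contact_force: [-1.0, 1.3, 0.2]
opening: 0.0558
[ 0.4479279  -0.29463384  0.16113581] [8.57478148e-03 1.98749162e-01 9.80012778e-01 4.45923439e-04]
w200 1068 mid [ 0.4537 -0.3056  0.0408] [0.029 0.028 0.041] knob [ 0.4536 -0.3055  0.0583] 0.061313813714215626
w100 386 mid [ 0.5365 -0.3121  0.034 ] [0.014 0.021 0.028] knob [ 0.5359 -0.3105  0.0459] 0.04805349572640932
```

View pics/w1.png

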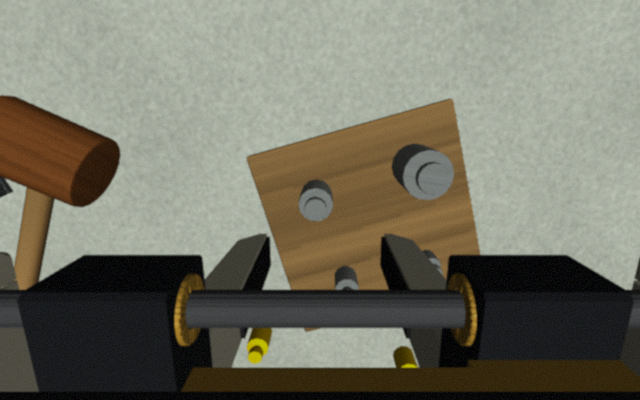

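The wrist view shows the 200 g at (316,200), between the fingers; the 500 g at (428,172) is clear of them. Its position agrees with the fixed cameras. I'll correct the small tilt and go down.

```bash
python3 -m inch '[[[6,-11,0,0.004,0.017,0,0.6],[0,0,-40,0,0,0,0.6],[0,0,-40,0,0,0,0.6],[0,0,-30,0,0,0,0.6],[0,0,0,0,0,0,0.6]]]'
```

```text
t: 3.0
tcp_pos: [0.4562, -0.2995, 0.0569]
tcp_rot: [0.004, 0.196, 0.981, -0.001]
contact_force: [-0.3, 0.0, 0.8]
opening: 0.0558
```

```bash
python3 -m inch '[[[-2,-6,0,0.002,0.008,0,0.6],[0,0,-20,0,0,0,0.6],[0,0,-15,0,0,0,0.6],[0,0,0,0,0,0,0.6]]]'
```

```text
t: 3.5
tcp_pos: [0.4577, -0.3082, 0.0285]
tcp_rot: [0.004, 0.195, 0.981, -0.004]
contact_force: [-0.6, 1.0, -0.0]
opening: 0.0559
```

```bash
python3 -m inch '[[[-4,2,-8,0.002,0.006,0,0.6],[0,0,-3,0,0,0,0.6],[0,0,0,0,0,0,0.6]]]'
```

```text
t: 3.88
tcp_pos: [0.4541, -0.3069, 0.0184]
tcp_rot: [0.002, 0.195, 0.981, -0.005]
contact_force: [0.9, -0.3, -0.1]
opening: 0.0559
```

```bash
python3 -m inch '[[[0,0,-2,0,0,0,0.2],[0,0,0,0,0,0,0.2],[0,0,0,0,0,0,0.2],[0,0,0,0,0,0,0.2],[0,0,0,0,0,0,0.2]]]' 25; python3 -m inch '[[[0,0,25,0,0,0,0.2],[0,0,40,0,0,0,0.2],[0,0,50,0,0,0,0.2],[0,0,50,0,0,0,0.2],[0,0,0,0,0,0,0.2]]]'
```

```text
t: 4.5
tcp_pos: [0.4544, -0.307, 0.0165]
tcp_rot: [0.002, 0.195, 0.981, -0.005]
contact_force: [0.5, -0.2, 0.1]
opening: 0.0282
t: 5.12
tcp_pos: [0.4521, -0.305, 0.184]
tcp_rot: [-0.001, 0.195, 0.981, -0.003]
contact_force: [-0.2, -0.7, -2.9]
opening: 0.0286
```

Gripped: the opening is 29 mm and the force fits about 0.2 kg. On to the pan, target (0.568,0.067).

```bash
python3 -m inch '[[[16,52,0,0,0,0,0.2],[16,52,0,0,0,0,0.2],[16,52,0,0,0,0,0.2],[16,52,0,0,0,0,0.2],[16,52,0,0,0,0,0.2]]]'; python3 -m inch '[[[16,52,0,0,0,0,0.2],[10,35,0,0,0,0,0.2],[6,22,0,0,0,0,0.2],[0,0,0,0,0,0,0.2],[0,0,0,0,0,0,0.2]]]'
```

```text
t: 5.75
tcp_pos: [0.5289, -0.0406, 0.1765]
tcp_rot: [-0.005, 0.199, 0.98, -0.003]
contact_force: [0.2, -0.1, -3.1]
opening: 0.0283
t: 6.38
tcp_pos: [0.5566, 0.0762, 0.1671]
tcp_rot: [-0.013, 0.196, 0.981, -0.003]
contact_force: [0.4, 0.5, -1.6]
opening: 0.0285
```

```bash
python3 - <<'E'
from h import *
s=read_state(); p=get_image("side"); P=cloud(p); print(s["tcp_pos"],s["tcp_rot"],s["opening"])
m=(np.hypot(P[...,0]-.596,P[...,1]-.055)<.075)&(abs(P[...,2]-.109)<.006); print(m.sum(), np.median(P[m][:,2]),cv2.minEnclosingCircle(P[m][:,:2].astype(np.float32)*1000))
c=p["image"][40:200,250:470]; cv2.imwrite("pics/s2.png",cv2.resize(c,None,fx=3,fy=3,interpolation=cv2.INTER_CUBIC))
E
```

```text
[0.55659114 0.07619955 0.16712189] [-0.01282941  0.19601801  0.98051041 -0.00341824] 0.02848868631029122
1048 0.1088884575212841 ((596.3851318359375, 55.212135314941406), 61.47459411621094)
```

View pics/s2.png

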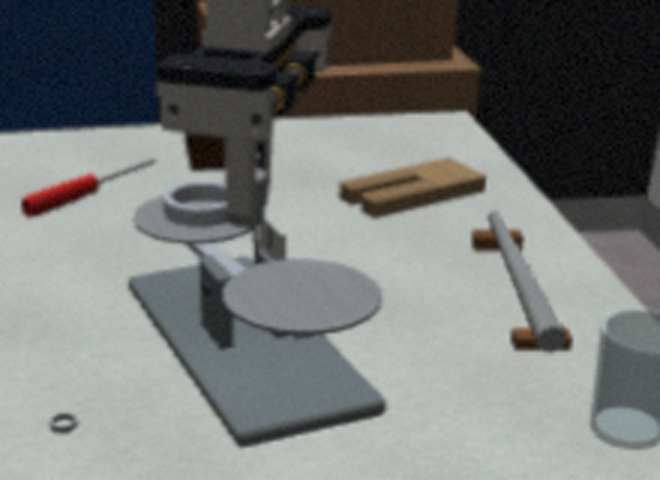

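The side crop shows the hand over the near side of the pan, and the pan still up (0.109). The weight is hidden behind the finger at about (240,200). I'll correct the tilt and lower.

```bash
python3 -m inch '[[[11,-9,0,0.002,-0.026,0,0.2],[0,0,-15,0,0,0,0.2],[0,0,-14,0,0,0,0.2],[0,0,0,0,0,0,0.2]]]'
```

```text
t: 6.92
tcp_pos: [0.5675, 0.0633, 0.1353]
tcp_rot: [-0.0, 0.198, 0.98, 0.0]
contact_force: [0.4, 0.5, -2.1]
opening: 0.0288
```

```bash
python3 -m inch '[[[0,3,-12,0,0,0,0.2],[0,0,-4,0,0,0,0.2],[0,0,-2,0,0,0,0.2],[0,0,0,0,0,0,0.2]]]'
```

```text
t: 7.42
tcp_pos: [0.5677, 0.0669, 0.1162]
tcp_rot: [0.0, 0.198, 0.98, 0.0]
contact_force: [-0.5, -0.4, -1.5]
opening: 0.0282
```

```bash
python3 -m inch '[[[0,0,-1,0,0,0,0.2],[0,0,0,0,0,0,0.2],[0,0,0,0,0,0,0.2]]]'
```

```text
t: 7.8
tcp_pos: [0.5681, 0.0669, 0.1161]
tcp_rot: [0.001, 0.198, 0.98, 0.0]
contact_force: [0.6, -0.1, -2.2]
opening: 0.0277
```

```bash
python3 -m inch '[[[0,0,-2,0,0,0,0.2],[0,0,0,0,0,0,0.2],[0,0,0,0,0,0,0.2]]]'
```

```text
t: 8.18
tcp_pos: [0.5683, 0.0668, 0.1146]
tcp_rot: [0.001, 0.198, 0.98, 0.0]
contact_force: [-0.8, -0.4, -0.3]
opening: 0.0281
```

The force has dropped to about zero, so the pan carries the weight. Releasing.

```bash
python3 -m inch '[[[0,0,0,0,0,0,0.6],[0,0,0,0,0,0,0.6],[0,0,0,0,0,0,0.6],[0,0,0,0,0,0,0.6]]]'; python3 -m inch '[[[0,0,15,0,0,0,0.6],[0,0,30,0,0,0,0.6],[0,0,40,0,0,0,0.6],[0,0,20,0,0,0,0.6],[0,0,0,0,0,0,0.6]]]'
```

```text
t: 8.68
tcp_pos: [0.5689, 0.0668, 0.1148]
tcp_rot: [0.002, 0.198, 0.98, 0.0]
contact_force: [0.5, 0.1, -1.0]
opening: 0.0552
t: 9.3
tcp_pos: [0.569, 0.0668, 0.2269]
tcp_rot: [0.003, 0.198, 0.98, 0.001]
contact_force: [-0.7, 0.0, -0.6]
opening: 0.056
```

```bash
python3 -m inch '[[[-4,-55,0,0,0,0,0.6],[-4,-55,0,0,0,0,0.6],[-4,-55,0,0,0,0,0.6],[-4,-55,-5,0,0,0,0.6],[-4,-55,-15,0,0,0,0.6]]]'; python3 -m inch '[[[-4,-55,-20,0,0,0,0.6],[-4,-45,-20,0,0,0,0.6],[0,-12,-20,0,0,0,0.6],[0,0,0,0,0,0,0.6]]]'
python3 - <<'E'
from h import *
s=read_state(); p=get_image("wrist"); P=cloud(p,s); print(s["tcp_pos"],s["tcp_rot"])
def obj(P,nm,c,lo,hi,r=.03):
    m=(np.hypot(P[...,0]-c[0],P[...,1]-c[1])<r)&(P[...,2]>lo)&(P[...,2]<hi); Q=P[m]
    if len(Q)==0: print(nm,"none"); return
    print(nm,len(Q),"mid",((Q.min(0)+Q.max(0))/2).round(4),np.ptp(Q,0).round(3),Q[:,2].max().round(3))
obj(P,"w100 wrist",(.54,-.313),.02,.065)
for n in ("top","side"):
    p=get_image(n);P=cloud(p)
    obj(P,n+" w200",(.568,.067),.114,.18); obj(P,n+" w100",(.54,-.313),.02,.065)
    m=(np.hypot(P[...,0]-.596,P[...,1]-.055)<.06); print("pan z",np.median(P[m][:,2]))
c=p["image"][40:200,250:470]; cv2.imwrite("pics/s3.png",cv2.resize(c,None,fx=3,fy=3,interpolation=cv2.INTER_CUBIC))
E
```

```text
t: 9.93
tcp_pos: [0.5475, -0.2107, 0.2055]
tcp_rot: [0.003, 0.194, 0.981, 0.001]
contact_force: [0.6, 0.1, -0.3]
opening: 0.0561
t: 10.42
tcp_pos: [0.5354, -0.3295, 0.1388]
tcp_rot: [0.001, 0.197, 0.98, 0.003]
contact_force: [0.4, -0.0, -0.3]
opening: 0.0559
[ 0.53537209 -0.32947863  0.13881165] [5.07116844e-04 1.96728825e-01 9.80454296e-01 2.62420914e-03]
w100 wrist 683 mid [ 0.5406 -0.3123  0.0365] [0.021 0.022 0.033] 0.053
top w200 196 mid [0.5667 0.0661 0.139 ] [0.028 0.029 0.047] 0.162
top w100 12 mid [ 0.5376 -0.3062  0.0316] [0.014 0.007 0.02 ] 0.042
pan z 0.10914429535508063
side w200 none
side w100 248 mid [ 0.5398 -0.3156  0.0363] [0.022 0.019 0.033] 0.053
pan z 0.015566942376925103
```

View pics/s3.png

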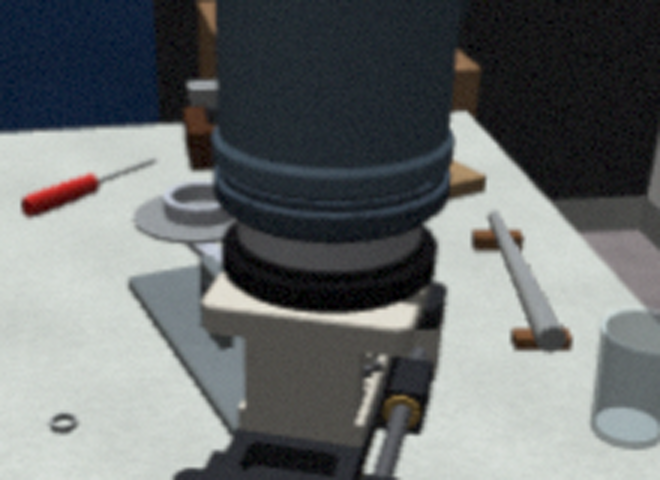

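The arm blocks the side view here. The top depth shows the 200 g upright at (0.567,0.066), top at about 0.16, with the pan still up. Next the 100 g at (0.540,-0.313).

```bash
python3 -m inch '[[[5,16,0,0,0,0,0.6],[0,0,-30,0,0,0,0.6],[0,0,-30,0,0,0,0.6],[0,0,-20,0,0,0,0.6],[0,0,0,0,0,0,0.6]]]'
```

```text
t: 11.2
tcp_pos: [0.5479, -0.3042, 0.067]
tcp_rot: [0.008, 0.192, 0.981, -0.0]
contact_force: [1.0, -0.1, 0.7]
opening: 0.0559
```

```bash
python3 -m inch '[[[-8,-8,0,0.003,0.016,0,0.6],[0,0,-15,0,0,0,0.6],[0,0,-15,0,0,0,0.6],[0,0,0,0,0,0,0.6]]]'
```

```text
t: 11.7
tcp_pos: [0.5414, -0.3124, 0.0387]
tcp_rot: [0.001, 0.191, 0.982, -0.001]
contact_force: [0.5, 0.1, -0.5]
opening: 0.056
```

```bash
python3 -m inch '[[[-1,-1,-15,0,0,0,0.6],[0,0,-7,0,0,0,0.6],[0,0,0,0,0,0,0.6]]]'
```

```text
t: 12.08
tcp_pos: [0.5402, -0.3135, 0.0147]
tcp_rot: [0.001, 0.191, 0.982, -0.001]
contact_force: [1.0, 0.1, -0.2]
opening: 0.0558
```

```bash
python3 -m inch '[[[0,0,0,0,0,0,0.12],[0,0,0,0,0,0,0.12],[0,0,0,0,0,0,0.12],[0,0,0,0,0,0,0.12],[0,0,0,0,0,0,0.12]]]' 20; python3 -m inch '[[[0,0,20,0,0,0,0.12],[0,0,40,0,0,0,0.12],[0,0,50,0,0,0,0.12],[0,0,55,0,0,0,0.12],[0,0,40,0,0,0,0.12]]]'
```

```text
t: 12.7
tcp_pos: [0.5407, -0.3138, 0.0156]
tcp_rot: [0.002, 0.191, 0.982, -0.002]
contact_force: [-0.2, -0.6, -1.8]
opening: 0.0211
t: 13.32
tcp_pos: [0.5369, -0.3108, 0.221]
tcp_rot: [-0.003, 0.191, 0.982, 0.001]
contact_force: [0.3, -0.7, -0.2]
opening: 0.0213
```

Gripped at 21–22 mm. To the pan target (0.625,0.043).

```bash
python3 -m inch '[[[12,50,0,0,0,0,0.12],[12,50,0,0,0,0,0.12],[12,50,0,0,0,0,0.12],[12,50,0,0,0,0,0.12],[12,50,0,0,0,0,0.12]]]'; python3 -m inch '[[[12,45,0,0,0,0,0.12],[10,35,0,0,0,0,0.12],[6,20,0,0,0,0,0.12],[0,0,0,0,0,0,0.12],[0,0,0,0,0,0,0.12]]]'
```

```text
t: 13.95
tcp_pos: [0.5986, -0.0596, 0.2262]
tcp_rot: [0.001, 0.195, 0.981, -0.001]
contact_force: [0.9, 0.2, -0.8]
opening: 0.0212
t: 14.58
tcp_pos: [0.6265, 0.0463, 0.2255]
tcp_rot: [0.001, 0.193, 0.981, -0.002]
contact_force: [0.1, -0.2, -0.7]
opening: 0.021
```

```bash
python3 -m inch '[[[-1,-3,-25,0,0,0,0.12],[0,0,-30,0,0,0,0.12],[0,0,-20,0,0,0,0.12],[0,0,-10,0,0,0,0.12],[0,0,0,0,0,0,0.12]]]'
```

```text
t: 15.2
tcp_pos: [0.6253, 0.0346, 0.1396]
tcp_rot: [0.002, 0.197, 0.98, -0.003]
contact_force: [0.6, -0.0, -1.3]
opening: 0.0212
```

```bash
python3 -m inch '[[[0,8,-8,0.006,0.003,0,0.12],[0,1,-6,0,0,0,0.12],[0,0,-4,0,0,0,0.12],[0,0,-1,0,0,0,0.12],[0,0,0,0,0,0,0.12]]]'
```

```text
t: 15.82
tcp_pos: [0.6267, 0.0439, 0.1218]
tcp_rot: [0.002, 0.197, 0.98, 0.0]
contact_force: [-0.0, 0.0, -0.5]
opening: 0.0212
```

```bash
python3 - <<'E'
from h import *
p=get_image("side"); P=cloud(p)
m=(np.hypot(P[...,0]-.596,P[...,1]-.055)<.075)&(abs(P[...,2]-.105)<.012); print(m.sum(), np.median(P[m][:,2]),cv2.minEnclosingCircle(P[m][:,:2].astype(np.float32)*1000))
c=p["image"][60:180,280:440]; cv2.imwrite("pics/s4.png",cv2.resize(c,None,fx=4,fy=4,interpolation=cv2.INTER_CUBIC))
E
```

```text
866 0.10889743438054547 ((595.1210327148438, 55.58049774169922), 60.937103271484375)
```

View pics/s4.png

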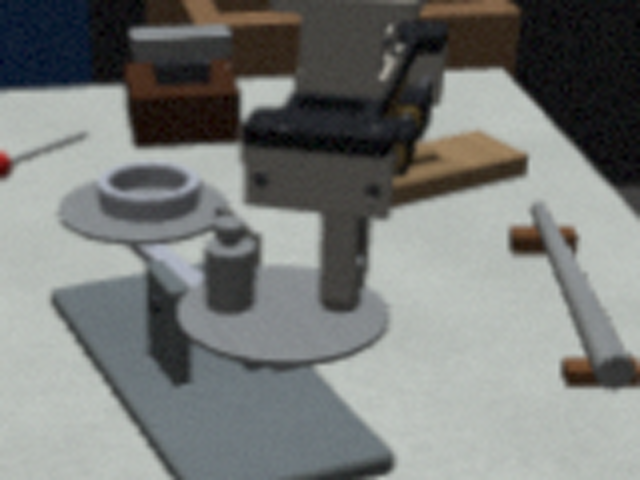

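The crop shows the 200 g standing upright at (230,275) and the hand lowering over the far side at (340,300), pan still level. I'll lower gently with the pan towards its balanced height (95 mm).

```bash
python3 -m inch '[[[-1,-1,-5,0,0,0,0.12],[0,0,-3,0,0,0,0.12],[0,0,-3,0,0,0,0.12],[0,0,0,0,0,0,0.12]]]'; python3 -m inch '[[[0,0,-3,0,0,0,0.12],[0,0,-3,0,0,0,0.12],[0,0,-2,0,0,0,0.12],[0,0,0,0,0,0,0.12]]]'
```

```text
t: 16.38
tcp_pos: [0.6259, 0.0426, 0.1105]
tcp_rot: [0.002, 0.197, 0.98, 0.0]
contact_force: [-0.6, 0.6, -0.4]
opening: 0.0209
t: 16.88
tcp_pos: [0.6262, 0.0424, 0.1023]
tcp_rot: [0.003, 0.197, 0.98, 0.0]
contact_force: [0.4, -0.5, 0.6]
opening: 0.0212
```

```bash
python3 -m inch '[[[0,0,0,0,0,0,0.5],[0,0,0,0,0,0,0.5],[0,0,0,0,0,0,0.5],[0,0,0,0,0,0,0.5],[0,0,0,0,0,0,0.5]]]'; python3 -m inch '[[[0,0,10,0,0,0,0.5],[0,0,30,0,0,0,0.5],[0,0,40,0,0,0,0.5],[0,0,50,0,0,0,0.5],[0,0,0,0,0,0,0.5]]]'; python3 -m inch '[[[-20,-50,10,0,0,0,0.5],[-20,-55,0,0,0,0,0.5],[-20,-55,0,0,0,0,0.5],[-20,-55,0,0,0,0,0.5],[0,0,0,0,0,0,0.5]]]'; python3 -m inch '[[[-20,-50,0,0,0,0,0.5],[0,0,0,0,0,0,0.5],[0,0,0,0,0,0,0.5],[0,0,0,0,0,0,0.5],[0,0,0,0,0,0,0.5]]]'
python3 - <<'E'
from h import *
def obj(P,nm,c,lo,hi,r=.028):
    m=(np.hypot(P[...,0]-c[0],P[...,1]-c[1])<r)&(P[...,2]>lo)&(P[...,2]<hi); Q=P[m]
    if len(Q)==0: print(nm,"none"); return
    print(nm,len(Q),"mid",((Q.min(0)+Q.max(0))/2).round(4),np.ptp(Q,0).round(3),Q[:,2].max().round(3))
for n in ("top","side"):
    p=get_image(n);P=cloud(p)
    obj(P,n+" w200",(.567,.066),.102,.18); obj(P,n+" w100",(.626,.042),.102,.18)
    for c in ((.596,.055),(.539,.284)):
        m=(np.hypot(P[...,0]-c[0],P[...,1]-c[1])<.062)&(P[...,2]>.07)&(P[...,2]<.13); Q=P[m]; print(n,"pan z",np.median(Q[:,2]),cv2.minEnclosingCircle(Q[:,:2].astype(np.float32)*1000))
    (x0,y0)=(90,130) if n=="top" else (260,80)
    c=p["image"][y0:y0+100,x0:x0+190]; cv2.imwrite(f"pics/{n}5.png",cv2.resize(c,None,fx=4,fy=3 if 0 else 4,interpolation=cv2.INTER_CUBIC))
a=cv2.vconcat([cv2.resize(cv2.imread(f"pics/{n}5.png"),(570,300)) for n in ("top","side")]); cv2.imwrite("pics/f5.png",a)
E
```

```text
t: 17.5
tcp_pos: [0.6265, 0.0426, 0.1026]
tcp_rot: [0.003, 0.197, 0.98, 0.0]
contact_force: [-0.5, -0.0, -0.7]
opening: 0.0464
t: 18.12
tcp_pos: [0.6259, 0.0427, 0.239]
tcp_rot: [0.003, 0.197, 0.98, 0.0]
contact_force: [0.4, -0.1, 1.0]
opening: 0.0462
t: 18.75
tcp_pos: [0.5423, -0.1766, 0.2487]
tcp_rot: [0.003, 0.196, 0.981, 0.0]
contact_force: [0.7, 0.9, -0.2]
opening: 0.0463
t: 19.38
tcp_pos: [0.5231, -0.2227, 0.2476]
tcp_rot: [0.003, 0.194, 0.981, 0.002]
contact_force: [0.2, 0.3, 0.4]
opening: 0.0464
top w200 192 mid [0.5667 0.0651 0.1263] [0.027 0.028 0.048] 0.15
top w100 107 mid [0.6254 0.0415 0.122 ] [0.021 0.021 0.04 ] 0.142
top pan z 0.09678651819602907 ((595.8641967773438, 53.53193664550781), 60.42271423339844)
top pan z 0.09371705182585632 ((536.3396606445312, 283.5303955078125), 61.292720794677734)
side w200 54 mid [0.5715 0.0534 0.1126] [0.015 0.009 0.021] 0.123
side w100 143 mid [0.624  0.0408 0.1205] [0.022 0.022 0.037] 0.139
side pan z 0.09637618732363423 ((596.185791015625, 53.69942092895508), 60.569374084472656)
side pan z 0.0933408214913024 ((510.27410888671875, 263.7774658203125), 47.95286178588867)
```

View pics/f5.png

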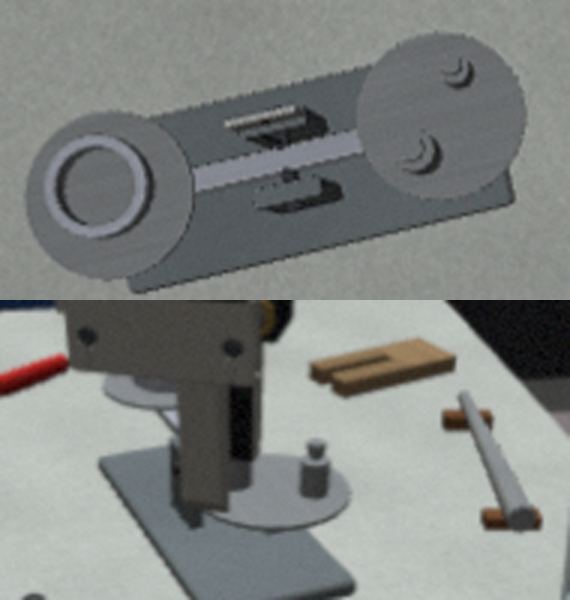

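The top crop shows both weights upright on the pan, 200 g at (421,153) and 100 g at (458,70), and the beam near level. The hand is clear. The pans are at 96.6 and 93.5 mm, a tilt of about -0.013 rad. Handing in.

```bash
python3 -c "
from cell import *
print(finish_job())"
```

```text
the job is handed in; nothing more can be done
None
```

The 200 g and 100 g steel weights are standing on the empty pan, the beam is near level, and the job was handed in at about 20 s. `finish_job()` gives no verdict.

Last checks, from the camera depth just before handing in:
- **Position:** both weights are about 31–32 mm from the pan centre; the limits are 47 mm for the 200 g and 50 mm for the 100 g.
- **Upright:** the depth heights and the top view show both standing. I did not measure their angle directly.
- **Beam:** the pan tops were at 96.6 and 93.5 mm. That is a tilt of about -0.013 rad, inside the ±0.05 limit. The top and side cameras agreed on this. I did not measure beam speed, but release was more than 1.5 s earlier.
- **Robot:** the hand was about 0.3 m from the pan, touching nothing.

In the last side view the hand hid most of the 200 g weight and part of the blank's pan, so the 200 g rests on the top view alone. No check failed.

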